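# Fit the right lid on the garlic roaster

### The arm

A 6-joint arm with a two-finger parallel gripper is mounted at the origin on the work surface. World frame = base frame: x ahead of the robot, y to its left, z up, the work surface at z = 0. Lengths are in m, angles in rad, forces in N, time in s.
With the tool pointing down it reaches from about 0.325 to 0.925 m from the base axis. Payload 3.1 kg.
Tool frame: the origin (TCP) lies at the very end of the fingers, on their centre line; the grasp point (between the pads) lies 19 mm behind it; z points along the fingers, y is the direction in which the jaws open and shut (so a half turn about z gives the same grasp; the last joint's range is limited). The gripper opens to 85 mm and grips with 20 to 120 N. Pads are 22 mm wide; open, the fingers measure 114 mm over their backs; the gripper's body (76 mm by 85 mm) begins 54 mm behind the grasp point. The pads swing forward as they close: fully open they stand 13 mm farther back than shut.
Start: joints at [-1.284, 0.217, 1.613, -0, 1.311, -0.112], TCP at [0.243, -0.576, 0.231] pointing down, gripper open.
Joint ranges: [-2.75, 2.75], [-0.78, 2.1], [0.31, 2.55], [-1.13, 4.27], [0.13, 2.63], [-2.58, 2.58]. Speed limits (rad/s): [2.79, 2.79, 3.14, 3.14, 3.14, 3.14].

### API

Orientations are given as a unit quaternion [x, y, z, w].
In Python, from plant import r gives the robot as it stands.
- The arm moves only by the shell command python3 -m creep 'ROWS' [OPENING] [FORCE]. ROWS is JSON, a list of rows, each an object with "delta_pos": the shift along the tool's x, y, z in mm, a list of three; "twist": the turn, a rotation vector about the tool's x, y, z in degrees, a list of three. A call has 1 to 5 rows; each row is the pose to reach, as a shift and turn from the pose commanded when the call began, along the tool's axes at that moment; what a row does not reach only later rows make up. A row lasts 1/12 s, in which the tool goes at most 41.7 mm and 7.16 degrees, less where a joint would pass 70% of its speed; a pose out of reach is approached as far as the arm can. A call with a gripper value outside its range is refused whole. OPENING is the closure, from -1 (fully open) to 1 (shut), so that 0 is half open, set as the call begins (- or left out, the last holds). The fingers move at their own pace and stop on an object; FORCE is the grip in N (left out, the last holds). Time passes only in rows, so rows that repeat a pose let the fingers close. It gives the time, the measured TCP pose, the force and the opening at its end, in the units of the state.
- r.get_obs(): the state, without advancing time (a new reading comes with each control period).
- r.read_camera(name): name is "scene" or "top" or "wrist"; returns a dict with "frame" (400x640x3 uint8, red, green, blue), "K" (3x3 intrinsics, pixels), "position" and "orientation" of the camera in the world; the wrist camera has in their place "mount" (4x4, takes a point from camera to tool coordinates, whose origin is the TCP and whose axes are the flange's). Camera axes: x right, y up, looking along -z (the intrinsics and any distortion apply to the point x, -y, -z); pixel columns grow to the right and rows downward; lengths in m; the calibration is good to about 2 mm. A picture is of the moment at which its call begins: read the wrist's pose just before it. There is no depth.
- r.sign_off(): hands the job in, once; it reports no verdict.
Trained networks look in the newest picture that a camera, given by its name, has taken for a name from the list of things; names that differ only in an ending like _2 or _b are one class to them, and where a whole thing is asked for, a point or a joint stands for the part that bears it (a point fixed in the world has none). Each returns a list of dicts, best first, with "score" (0 to 1); they miss things now and then, are a little off and sometimes report something else, mostly with a low value. They report only what shows in the picture. A call takes as long as a camera call. They do not tell look-alikes from the thing itself.
- r.find_in(label, camera): "extent" ([left, top, right, bottom] in pixels, round what is visible of it).
- r.regions_of(label, camera): "region" (400x640 bool, what is visible of it) and "extent" ([left, top, right, bottom] in pixels, round what is visible of it).
The state is a dict: "t": time; "joints": joint angles; "qd": joint speeds; "effort": joint torques, N m; "tool_pos": TCP position; "ee_rot": TCP orientation; "contact_force": force on the tool from outside, world axes, zero at the start; "wrist_torque": the same for the moment, N m; "finger_gap": finger opening in m.
Only numpy, scipy, OpenCV 4.12 (cv2) and the standard library are available. Lean on these libraries where they do the work, as an engineer would, in place of code of your own. Each camera call takes 0.05 s, during which the arm holds its last target. There are 200 camera calls.

### The job

The garlic roaster is wearing a lid that is too big for it: first lift that lid off and set it down flat in the bamboo tray. Then put the garlic bulb into the roaster dish, and last pick out, from the three lids on the counter, the one that truly fits and set it on the dish so that it sits level inside the rim, resting on the ledge. Set the lids down gently rather than dropping them, keep the dish upright, and leave the two unused lids and everything else on the counter where they are.

Things in the scene. Friction and masses are not known exactly. Their poses are not given: they have to be found in the camera images.
- dish: round terracotta roaster dish, 130 mm across, 60 mm high, two small lugs along its y (to 80 mm out, 42-52 mm high). Floor 7 mm up; hollow 78 mm across at the floor, 98 mm at a flat ledge 52 mm up; above it a lip 8 mm high, opening 118 mm. The fitting lid drops inside the lip onto the ledge. Origin: centre of its underside, z up. Stands left or right, the tray on the other side
- dish_seat (a point): centre of the dish's ledge level, 52 mm above the dish's underside: where the centre of the underside of the fitting lid belongs
- lid_on_dish: terracotta domed lid, 132 mm across, round flat underside, rising to a cylindrical knob 24 mm across on top (knob from 29 to 56 mm above the underside). The same look and height as the other lids; only the diameter differs. Origin: centre of the underside; z up. Too large for the dish; at the start it lies loose on top of the dish's lip (underside 60 mm above the counter)
- lid_small: terracotta domed lid, 90 mm across, round flat underside, rising to a cylindrical knob 24 mm across on top (knob from 29 to 56 mm above the underside). The same look and height as the other lids; only the diameter differs. Origin: centre of the underside; z up. Lies on the counter in one of three places in the far row. Too small: it drops through the ledge
- lid_medium: terracotta domed lid, 112 mm across, round flat underside, rising to a cylindrical knob 24 mm across on top (knob from 29 to 56 mm above the underside). The same look and height as the other lids; only the diameter differs. Origin: centre of the underside; z up. Lies on the counter in one of three places in the far row. The one that fits the dish
- lid_large: terracotta domed lid, 132 mm across, round flat underside, rising to a cylindrical knob 24 mm across on top (knob from 29 to 56 mm above the underside). The same look and height as the other lids; only the diameter differs. Origin: centre of the underside; z up. Lies on the counter in one of three places in the far row. Too large: it cannot go inside the lip
- tray: rectangular bamboo tray, 190 mm (its x) by 200 mm (its y), rim 13 mm high and 7 mm thick, floor 7 mm thick or less; empty at the start. Origin: centre of its underside, z up
- garlic: whole garlic bulb, off-white, 40 mm across (widest 10 to 19 mm above its underside), 40 mm high with a thin neck above 31 mm. Stands on the cork coaster. Origin: centre of its underside, z up
- coaster: round cork coaster, 84 mm across, 6 mm thick, fixed; the garlic starts on it. Origin: centre of its underside
- bowl_a: steel prep bowl, 130 mm across, 55 mm high; leave alone. Origin: centre of underside
- bowl_b: steel prep bowl, 110 mm across, 48 mm high; leave alone. Origin: centre of underside
- spatula: black spatula lying flat on the counter to the far left of the work, its length along its x; leave alone
- pepper_mill: dark wooden pepper mill, 52 mm across, 110 mm high, standing; leave alone. Origin: centre of underside
- salt_jar: small glass jar with a black cap, 60 mm across, 80 mm high; leave alone. Origin: centre of underside
There are look-alikes about, which are no part of the job. Leave any orange or purple look-alike of the garlic alone.

How it is judged:
On the way, in this order (a step that is already met when the one before it is completed fails the run):
1. the oversized lid lies flat in the tray, released (horizontal distance between lid_on_dish and tray below 0.045 m and z of lid_on_dish in the frame of tray below 0.012 m and angle between lid_on_dish's own z axis and vertical below 0.08 rad and contact force between the fingers and lid_on_dish below 0.3 N), for 0.2 s.
2. the garlic is inside the dish, released (horizontal distance between garlic and dish below 0.05 m and z of garlic in the frame of dish between 0 and 0.045 m and contact force between the fingers and garlic below 0.3 N), for 0.2 s.
3. the fitting lid rests level on the dish's ledge, released (horizontal distance between lid_medium and dish_seat below 0.008 m and z of lid_medium in the frame of dish_seat between -0.004 and 0.003 m and angle between lid_medium's own z axis and vertical below 0.06 rad and contact force between the fingers and lid_medium below 0.3 N), for 0.2 s.
At the end, for the whole second after the job is handed in: 112 mm lid on the ledge (8 mm of axis, height -4 to +3 mm, tilt < 0.06 rad); garlic in the dish (50 mm of axis, underside 0-45 mm up); oversized lid flat in the tray (45 mm of centre, underside < 12 mm up, tilt < 0.08 rad); dish upright (0.05 rad); all released, at rest (< 0.02 m/s) (all of step 1 and all of step 2 and all of step 3 and angle between dish's own z axis and vertical below 0.05 rad and linear speed of each of dish, tray, garlic, lid_on_dish, lid_medium below 0.02 m/s); the robot touches nothing.
It fails at once if one of the two unused lids on the counter is moved more than 40 mm (distance of any of lid_small, lid_large from where it was at the start of the episode above 0.04 m).
It fails at once if a prep bowl, the spatula, the pepper mill or the salt jar is moved more than 50 mm (distance of any of bowl_a, bowl_b, spatula, pepper_mill, salt_jar from where it was at the start of the episode above 0.05 m).
It fails at once if a lid is dropped: it falls freely, out of the fingers, faster than 0.6 m/s (about 20 mm of fall) ((contact force between the fingers and lid_medium below 0.1 N and linear speed of lid_medium above 0.6 m/s) or (contact force between the fingers and lid_on_dish below 0.1 N and linear speed of lid_on_dish above 0.6 m/s)).
It fails at once if the dish is tipped by more than 0.3 rad (angle between dish's own z axis and vertical above 0.3 rad).
It also fails if it takes over 61 s, if anything falls off the work surface, if the arm or the gripper's body presses on something with over 40 N, if the wrist force passes 120 N, or if a joint passes its speed limit or range.

## Working session

There is one attempt and no reset: what is moved stays moved. The work goes in short steps, Python scripts to look and compute and a shell command to move; the robot and the scene stay as the last step left them, time stands still between calls to the robot, and variables do not carry over. Pictures are saved under pics/ and viewed, about 8 in all and at most 12, crops included, and the job is handed in when it is done.

```bash
ls; mkdir -p pics; cat > h.py <<'E'
import numpy as np, cv2
from scipy.spatial.transform import Rotation as R
from plant import r
def ray(c,u,v):
    K=np.array(c["K"]); d=np.array([(u-K[0,2])/K[0,0],-(v-K[1,2])/K[1,1],-1.])
    return np.array(c["position"]),R.from_quat(c["orientation"]).as_matrix()@d
def at(c,u,v,z):
    p,d=ray(c,u,v); return p+d*(z-p[2])/d[2]
E
python3 - <<'E'
from h import *
print(r.get_obs())
for n in ("top","scene"):
    c=r.read_camera(n); cv2.imwrite(f"pics/{n}0.png",c["frame"][:,:,::-1])
    print(n,{k:v for k,v in c.items() if k!="frame"})
    for l in ("dish","lid_on_dish","lid_medium","tray","garlic","coaster","bowl_a","pepper_mill","salt_jar","spatula"):
        for f in r.find_in(l,n):
            e=f["extent"]; print(l,round(f["score"],2),np.round(e), np.round(at(c,(e[0]+e[2])/2,(e[1]+e[3])/2,0.02),3) if "position" in c else "")
E
```

```text
pics
{'t': 0.0, 'joints': array([-1.28422149e+00,  2.17769324e-01,  1.61494004e+00,  2.20839715e-05,
        1.31133191e+00, -1.12202437e-01]), 'qd': array([ 0.00198076,  0.0012745 , -0.00095198,  0.00019952, -0.00046085,
       -0.00030823]), 'effort': array([ 3.77945526e-04, -3.96844161e+01, -3.03854549e+01, -1.75030045e-04,
        9.64425533e-03, -4.61380012e-06]), 'tool_pos': array([ 0.24247155, -0.57514917,  0.22995581]), 'ee_rot': array([ 9.80187683e-01,  1.98067177e-01, -9.59793016e-05, -1.22058793e-03]), 'contact_force': array([ 0.54609485, -0.87215162, -0.13221495]), 'wrist_torque': array([-0.00389596, -0.03331239, -0.04092874]), 'finger_gap': 0.08540771014184391}
top {'K': array([[428.01767442,   0.        , 312.97941231],
       [  0.        , 428.01767442, 200.72439206],
       [  0.        ,   0.        ,   1.        ]]), 'position': array([ 0.42559191, -0.01174852,  1.30291336]), 'orientation': array([-0.03105849,  0.02437304,  0.70822199, -0.70488505])}
dish 0.49 [386. 225. 440. 250.] [ 0.416 -0.298  0.02 ]
lid_medium 0.72 [232. 144. 270. 182.] [0.643 0.187 0.02 ]
tra
[... 1059 characters left out ...]
.] [ 0.397 -0.285  0.02 ]
lid_medium 0.97 [374. 185. 411. 215.] [0.661 0.187 0.02 ]
lid_medium 0.18 [208. 215. 258. 253.] [ 0.426 -0.292  0.02 ]
tray 0.67 [331. 111. 403. 174.] [0.433 0.282 0.02 ]
garlic 0.69 [331. 193. 345. 210.] [0.549 0.045 0.02 ]
garlic 0.68 [306. 179. 315. 189.] [0.438 0.017 0.02 ]
garlic 0.62 [277. 195. 289. 205.] [ 0.428 -0.092  0.02 ]
garlic 0.44 [336. 169. 347. 179.] [0.476 0.125 0.02 ]
coaster 0.62 [299. 174. 325. 200.] [0.451 0.013 0.02 ]
bowl_a 0.92 [432. 144. 471. 174.] [0.675 0.463 0.02 ]
pepper_mill 0.84 [186. 272. 205. 295.] [ 0.488 -0.472  0.02 ]
salt_jar 0.66 [157. 245. 181. 268.] [ 0.362 -0.488  0.02 ]
spatula 0.93 [377.  80. 433. 128.] [0.391 0.518 0.02 ]
```

```bash
python3 - <<'E'
import cv2
a=cv2.imread("pics/top0.png")[110:310,120:510]
b=cv2.imread("pics/scene0.png")[80:310,130:500]
cv2.imwrite("pics/a1.png",cv2.resize(a,None,fx=2,fy=2,interpolation=2))
E
```

```text
(no output)
```

View pics/a1.png

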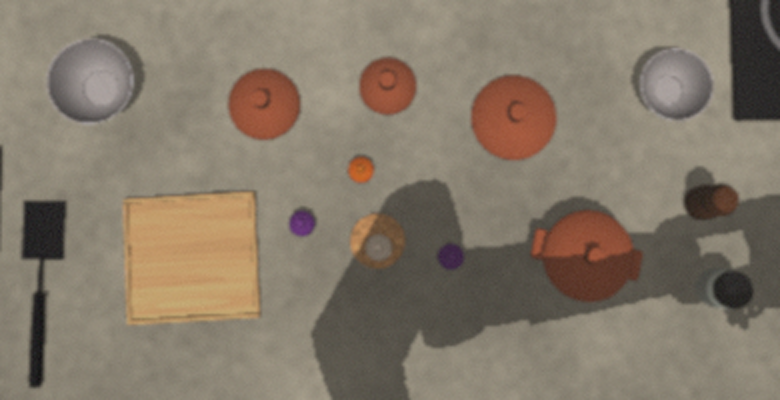

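```bash
cat >> h.py <<'E'
def terra(f,lo=90):
    h=cv2.cvtColor(f,cv2.COLOR_RGB2HSV); m=((h[...,0]<10)|(h[...,0]>172))&(h[...,1]>lo)&(h[...,2]>40)
    return m.astype(np.uint8)
def show(f,name,s=1):
    cv2.imwrite(f"pics/{name}.png",cv2.resize(f[:,:,::-1],None,fx=s,fy=s,interpolation=2))
E
python3 - <<'E'
from h import *
c=r.read_camera("top"); f=c["frame"]
n,lab,st,ce=cv2.connectedComponentsWithStats(terra(f))
for i in range(1,n):
    if st[i,4]>200:
        cn=max(cv2.findContours((lab==i).astype(np.uint8),0,1)[0],key=cv2.contourArea)
        e=cv2.fitEllipse(cv2.convexHull(cn)); u,v=e[0]; z=0.006
        if u>390: z=0.066
        p=at(c,u,v,z); s=428*1/(1.303-z); print(st[i],np.round(e,1).tolist() if 0 else (np.round(e[0],1),np.round(e[1],1)),np.round(p,3),"dia",np.round(np.array(e[1])/s,3))
for l in("tray","garlic","coaster"):
    for g in r.regions_of(l,"top"):
        m=g["region"].astype(np.uint8); cn=max(cv2.findContours(m,0,1)[0],key=cv2.contourArea); q=cv2.minAreaRect(cn); print(l,g["score"],q,at(c,*q[0],{"tray":.01,"garlic":.03,"coaster":.006}[l]), f[m>0].mean(0))
E
```

```text
[300 139  28  28 608] (array([313.4, 152.7]), array([27.6, 27.7])) [ 0.675 -0.002  0.006] dia [0.084 0.084]
[ 576  139   64   77 2959] (array([676.8, 170.3]), array([ 80.7, 213.7])) [ 0.606 -1.053  0.066] dia [0.233 0.618]
[235 145  35  35 966] (array([251.6, 161.7]), array([34.6, 35.3])) [0.648 0.188 0.006] dia [0.105 0.107]
[ 356  148   42   42 1392] (array([376.3, 168.5]), array([41.6, 42.2])) [ 0.625 -0.194  0.006] dia [0.126 0.128]
[ 385  215   56   46 1716] (array([412.5, 236.9]), array([44.2, 55.5])) [ 0.417 -0.286  0.066] dia [0.128 0.16 ]
[ 481  316  159   84 5816] (array([558., 398.]), array([102.7, 245.2])) [-0.031 -0.68   0.066] dia [0.297 0.709]
[ 262  331  119   69 1698] (array([320.9, 374.9]), array([ 76.7, 137.4])) [ 0.013 -0.021  0.006] dia [0.233 0.416]
tray 0.73 ((214.6920166015625, 238.8404083251953), (64.36959838867188, 67.11615753173828), 87.1375961303711) [0.4134235  0.29718467 0.01      ] [189.78127962 152.38104265 105.50402844]
tray 0.73 ((308.0, 229.5), (27.0, 26.0), 90.0) [0.44027655 0.01565361 0.01      ] [126.4038055   96.57928118  68.71881607]
garlic 0.6 ((299.70001220703125, 194.1000213623047), (11.180339813232422, 11.180339813232422), 26.56505012512207) [0.54569588 0.03966973 0.03      ] [173.36283186  92.38053097  44.53982301]
garlic 0.47 ((308.5, 233.0), (12.0, 13.0), 90.0) [0.42968455 0.01378207 0.03      ] [113.67625899 101.85611511  89.5323741 ]
garlic 0.43 ((344.5, 238.0), (12.0, 13.0), 90.0) [ 0.41445549 -0.09277331  0.03      ] [64.28676471 43.85294118 68.67647059]
coaster 0.76 ((308.0, 230.0), (26.870054244995117, 26.870054244995117), 45.0) [0.43881349 0.01574357 0.006     ] [125.08571429  95.76938776  68.41836735]
coaster 0.37 ((388.28851318359375, 230.94232177734375), (5.086935520172119, 14.296045303344727), 15.255120277404785) [ 0.43489991 -0.22656574  0.006     ] [118.84684685  69.0990991   50.6036036 ]
```

```bash
python3 -m creep '[{"delta_pos":[40,-20,-10],"twist":[0,0,6]},{"delta_pos":[70,-40,-20],"twist":[0,0,12]},{"delta_pos":[100,-65,-30],"twist":[0,0,18]},{"delta_pos":[130,-90,-30],"twist":[0,0,22.8]},{"delta_pos":[160,-110,-30],"twist":[0,0,22.8]}]' -1 40
python3 - <<'E'
from h import *
o=r.get_obs(); print(o["tool_pos"],o["ee_rot"],o["joints"])
c=r.read_camera("wrist"); print(c["K"],c["mount"]); show(c["frame"],"w1")
E
```

```text
t: 1.72
tool_pos: [0.3482, -0.411, 0.2625]
ee_rot: [1.0, -0.001, 0.001, 0.001]
contact_force: [0.5, -0.8, 0.4]
finger_gap: 0.0852
[ 0.34821775 -0.41099037  0.26250885] [ 9.99998850e-01 -1.19283615e-03  6.08836600e-04  7.11730558e-04] [-9.98352387e-01  6.07123875e-03  1.78520840e+00  2.56581107e-04
  1.34845659e+00  5.74773267e-01]
[[309.19800776   0.         320.71742224]
 [  0.         309.19800776 197.19944792]
 [  0.           0.           1.        ]] [[ 7.85692274e-05  9.64217895e-01  2.65111003e-01  6.74855242e-02]
 [ 9.99999906e-01  3.73635490e-05 -4.32256003e-04  8.32022376e-04]
 [-4.26694462e-04  2.65111012e-01 -9.64217802e-01 -1.44037726e-01]
 [ 0.00000000e+00  0.00000000e+00  0.00000000e+00  1.00000000e+00]]
```

```bash
cat >> h.py <<'E'
def wcam():
    o=r.get_obs(); c=r.read_camera("wrist"); M=np.array(c["mount"])
    Rt=R.from_quat(o["ee_rot"]).as_matrix()
    c["position"]=o["tool_pos"]+Rt@M[:3,3]; c["orientation"]=R.from_matrix(Rt@M[:3,:3]).as_quat(); c["o"]=o
    return c
def proj(c,p):
    q=R.from_quat(c["orientation"]).as_matrix().T@(np.array(p)-c["position"]); K=c["K"]
    return np.array([K[0,2]+K[0,0]*q[0]/-q[2],K[1,2]-K[1,1]*q[1]/-q[2]])
def comps(c,z,lo=90,mina=1500):
    f=c["frame"]; n,lab,st,ce=cv2.connectedComponentsWithStats(terra(f,lo))
    for i in range(1,n):
        if st[i,4]>mina:
            cn=max(cv2.findContours((lab==i).astype(np.uint8),0,1)[0],key=cv2.contourArea)[:,0]
            P=np.array([at(c,u,v,z)[:2] for u,v in cn]); (x,y),rad=cv2.minEnclosingCircle(P.astype(np.float32))
            print(st[i],"circle",np.round([x,y,rad*2],4))
E
python3 -m creep '[{"delta_pos":[25,-35,0]},{"delta_pos":[45,-70,0]},{"delta_pos":[69,-105,0]},{"delta_pos":[69,-125,0]},{"delta_pos":[69,-125,0]}]' 
python3 - <<'E'
from h import *
c=wcam(); print(c["o"]["tool_pos"],c["o"]["ee_rot"]); f=c["frame"].copy()
comps(c,.064)
for z in (.06,.116):
    u=proj(c,[.417,-.286,z]); cv2.circle(f,tuple(int(a) for a in u),3,(0,255,0),-1)
show(f,"w1")
E
```

```text
[ 0.35153043 -0.40538466  0.26185802] [ 0.99999264  0.00209324  0.00201505 -0.00250606]
[  148    48   147   129 13404] circle [ 0.4185 -0.2982  0.1569]schema error: expected keys delta_pos, twist
```

View pics/w1.png

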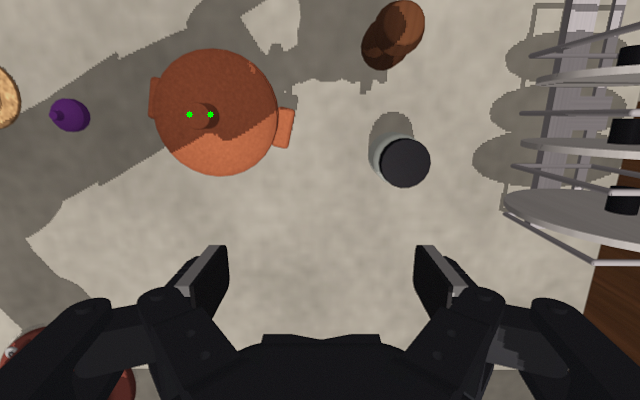

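```bash
python3 -m creep '[{"delta_pos":[25,-35,0],"twist":[0,0,0]},{"delta_pos":[45,-70,0],"twist":[0,0,0]},{"delta_pos":[60,-105,0],"twist":[0,0,0]},{"delta_pos":[65,-111,0],"twist":[0,0,0]},{"delta_pos":[65,-111,0],"twist":[0,0,0]}]' 
python3 -m creep '[{"delta_pos":[0,0,0],"twist":[0,0,0]},{"delta_pos":[0,0,0],"twist":[0,0,0]}]' 
python3 - <<'E'
from h import *
c=wcam(); print(c["o"]["tool_pos"],c["o"]["ee_rot"]); f=c["frame"].copy()
comps(c,.064)
for z in (.06,.116):
    u=proj(c,[.417,-.294,z]); cv2.circle(f,tuple(int(a) for a in u),2,(0,255,0),-1)
for z,rd in((.062,.066),(.116,.012)):
    P=np.array([proj(c,[.417+rd*np.cos(t),-.294+rd*np.sin(t),z]) for t in np.linspace(0,6.28,60)]).astype(int)
    cv2.polylines(f,[P],True,(0,255,0) if z<.1 else (255,255,0),1)
show(f[150:400,170:470],"w2",2)
E
```

```text
t: 2.23
tool_pos: [0.4132, -0.3, 0.2614]
ee_rot: [1.0, 0.002, 0.0, 0.0]
contact_force: [0.8, -0.2, 0.4]
finger_gap: 0.0855
t: 2.4
tool_pos: [0.4119, -0.3028, 0.2614]
ee_rot: [1.0, -0.0, -0.0, 0.0]
contact_force: [-0.3, -0.1, -0.2]
finger_gap: 0.0854
[ 0.4118928  -0.30282319  0.26140053] [ 9.99999867e-01 -1.18461979e-04 -1.45954607e-04  4.81168657e-04]
[ 173    0  107   40 2967] circle [ 0.5847 -0.2118  0.1034]
[  242   108   140   119 10971] circle [ 0.4211 -0.2939  0.1559]
```

View pics/w2.png

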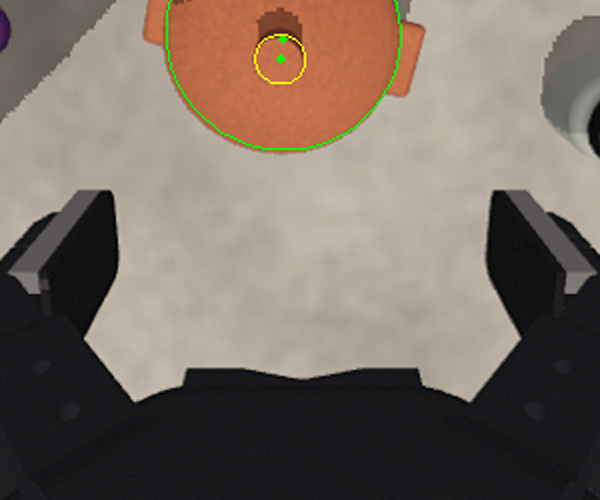

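```bash
python3 -m creep '[{"delta_pos":[4,-9,35],"twist":[0,0,0]},{"delta_pos":[4,-9,75],"twist":[0,0,0]},{"delta_pos":[4,-9,110],"twist":[0,0,0]},{"delta_pos":[4,-9,140],"twist":[0,0,0]},{"delta_pos":[4,-9,140],"twist":[0,0,0]}]' 
python3 -m creep '[{"delta_pos":[0,0,13],"twist":[0,0,0]},{"delta_pos":[0,0,26],"twist":[0,0,0]},{"delta_pos":[0,0,26],"twist":[0,0,0]},{"delta_pos":[0,0,26],"twist":[0,0,0]}]' 
```

```text
t: 2.87
tool_pos: [0.4111, -0.2897, 0.1142]
ee_rot: [1.0, -0.001, -0.005, -0.005]
contact_force: [-1.0, 1.2, -1.6]
finger_gap: 0.0854
t: 3.2
tool_pos: [0.4163, -0.2936, 0.0963]
ee_rot: [1.0, -0.0, 0.0, 0.0]
contact_force: [0.2, -1.0, 0.5]
finger_gap: 0.0854
```

```bash
Z='{"delta_pos":[0,0,0],"twist":[0,0,0]}'; python3 -m creep '[{"delta_pos":[0,0,1],"twist":[0,0,0]},{"delta_pos":[0,0,1],"twist":[0,0,0]},{"delta_pos":[0,0,1],"twist":[0,0,0]},{"delta_pos":[0,0,1],"twist":[0,0,0]},{"delta_pos":[0,0,1],"twist":[0,0,0]}]' 1 50
python3 -m creep '[{"delta_pos":[0,0,0],"twist":[0,0,0]},{"delta_pos":[0,0,0],"twist":[0,0,0]},{"delta_pos":[0,0,0],"twist":[0,0,0]},{"delta_pos":[0,0,0],"twist":[0,0,0]},{"delta_pos":[0,0,0],"twist":[0,0,0]}]'
```

```text
t: 3.62
tool_pos: [0.4166, -0.2925, 0.0949]
ee_rot: [1.0, 0.0, 0.0, 0.0]
contact_force: [0.3, 7.4, 5.0]
finger_gap: 0.0258
t: 4.03
tool_pos: [0.4169, -0.2927, 0.0951]
ee_rot: [1.0, 0.0, 0.0, 0.0]
contact_force: [-0.0, 0.2, 5.5]
finger_gap: 0.0221
```

```bash
python3 -m creep '[{"delta_pos":[0,0,-6],"twist":[0,0,0]},{"delta_pos":[0,0,-20],"twist":[0,0,0]},{"delta_pos":[0,0,-40],"twist":[0,0,0]},{"delta_pos":[0,0,-60],"twist":[0,0,0]},{"delta_pos":[0,0,-80],"twist":[0,0,0]}]'
python3 -m creep '[{"delta_pos":[0,-10,0],"twist":[0,0,0]},{"delta_pos":[0,-30,0],"twist":[0,0,0]},{"delta_pos":[0,-55,0],"twist":[0,0,0]},{"delta_pos":[0,-85,0],"twist":[0,0,0]},{"delta_pos":[0,-115,0],"twist":[0,0,0]}]'
python3 - <<'E'
from h import *
c=wcam(); print(c["o"]["tool_pos"]);f=c["frame"].copy(); show(f,"w3",.9)
E
```

```text
t: 4.45
tool_pos: [0.4153, -0.2914, 0.1737]
ee_rot: [1.0, 0.0, -0.001, -0.001]
contact_force: [-0.1, 0.4, -2.2]
finger_gap: 0.0223
t: 4.87
tool_pos: [0.4146, -0.1751, 0.1722]
ee_rot: [1.0, -0.0, -0.001, -0.001]
contact_force: [0.6, 1.3, -2.8]
finger_gap: 0.0224
[ 0.41464211 -0.1751214   0.17215888]
```

View pics/w3.png

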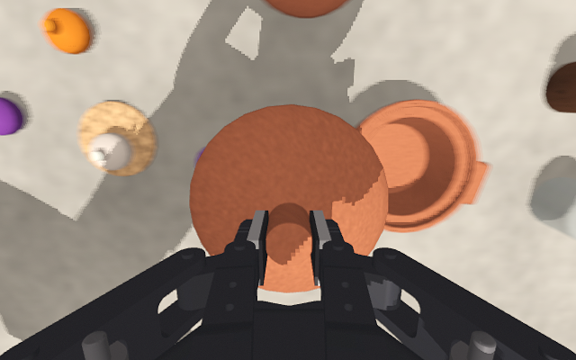

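The lid hangs level in the fingers (centre about (288,200)). The open dish stands upright at (415,165). The off‑white garlic on its coaster is at (108,150), with the orange and purple look‑alikes apart from it.

```bash
python3 -m creep '[{"delta_pos":[0,-30,0],"twist":[0,0,0]},{"delta_pos":[0,-60,0],"twist":[0,0,0]},{"delta_pos":[0,-90,0],"twist":[0,0,0]},{"delta_pos":[0,-120,0],"twist":[0,0,0]},{"delta_pos":[0,-150,0],"twist":[0,0,0]}]'
python3 -m creep '[{"delta_pos":[0,-30,0],"twist":[0,0,0]},{"delta_pos":[0,-60,0],"twist":[0,0,0]},{"delta_pos":[0,-90,0],"twist":[0,0,0]},{"delta_pos":[0,-120,0],"twist":[0,0,0]},{"delta_pos":[0,-150,0],"twist":[0,0,0]}]'
python3 -m creep '[{"delta_pos":[0,-30,0],"twist":[0,0,0]},{"delta_pos":[0,-60,0],"twist":[0,0,0]},{"delta_pos":[0,-90,0],"twist":[0,0,0]},{"delta_pos":[0,-110,0],"twist":[0,0,0]},{"delta_pos":[0,-120,0],"twist":[0,0,0]}]'
python3 - <<'E'
from h import *
c=wcam(); print(c["o"]["tool_pos"],c["o"]["joints"]);f=c["frame"].copy()
c2=r.read_camera("top"); t=c2["frame"]
show(t[170:300,140:300],"t3",4)
cs=r.regions_of("tray","wrist")
for g in cs: print(g["score"],g["extent"])
E
```

```text
t: 5.33
tool_pos: [0.4142, -0.0254, 0.1724]
ee_rot: [1.0, 0.0, -0.001, -0.0]
contact_force: [0.2, 0.1, -2.2]
finger_gap: 0.022
t: 5.75
tool_pos: [0.4139, 0.1242, 0.1724]
ee_rot: [1.0, 0.001, -0.001, 0.0]
contact_force: [1.2, -0.4, -2.0]
finger_gap: 0.0222
t: 6.17
tool_pos: [0.414, 0.2447, 0.1725]
ee_rot: [1.0, 0.002, -0.001, 0.0]
contact_force: [0.0, -0.5, -2.7]
finger_gap: 0.0224
[0.4139969  0.24470451 0.1724993 ] [ 3.87112088e-01 -3.15945087e-02  1.99819649e+00  1.09071400e-03
  1.17764993e+00  1.95384290e+00]
0.78 [153.2, 74.4, 369.5, 269.9]
```

View pics/t3.png

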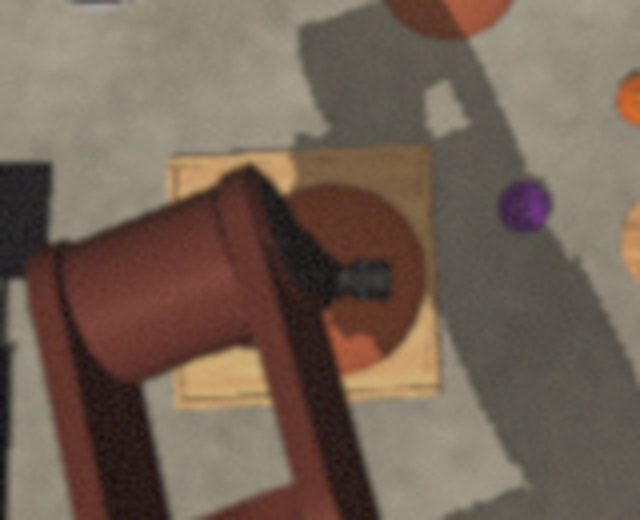

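The lid hangs above the tray. The tray's centre is near px (216,239), which gives (0.414, 0.294), so it needs about 49 mm more in +y.

```bash
python3 -m creep '[{"delta_pos":[0,-25,0],"twist":[0,0,0]},{"delta_pos":[0,-49,10],"twist":[0,0,0]},{"delta_pos":[0,-49,40],"twist":[0,0,0]},{"delta_pos":[0,-49,70],"twist":[0,0,0]},{"delta_pos":[0,-49,100],"twist":[0,0,0]}]'
python3 -m creep '[{"delta_pos":[0,0,7],"twist":[0,0,0]},{"delta_pos":[0,0,14],"twist":[0,0,0]},{"delta_pos":[0,0,18],"twist":[0,0,0]},{"delta_pos":[0,0,18],"twist":[0,0,0]},{"delta_pos":[0,0,18],"twist":[0,0,0]}]'
```

```text
t: 6.73
tool_pos: [0.4162, 0.2904, 0.0735]
ee_rot: [1.0, 0.0, 0.001, 0.0]
contact_force: [-0.5, -0.0, -2.6]
finger_gap: 0.0223
t: 7.15
tool_pos: [0.4173, 0.2919, 0.0579]
ee_rot: [1.0, 0.0, 0.001, -0.001]
contact_force: [-0.3, -0.0, -1.7]
finger_gap: 0.0222
```

```bash
python3 -m creep '[{"delta_pos":[0,0,4],"twist":[0,0,0]},{"delta_pos":[0,0,8],"twist":[0,0,0]},{"delta_pos":[0,0,11],"twist":[0,0,0]},{"delta_pos":[0,0,12],"twist":[0,0,0]},{"delta_pos":[0,0,12],"twist":[0,0,0]}]'
python3 -m creep '[{"delta_pos":[0,0,1],"twist":[0,0,0]},{"delta_pos":[0,0,2],"twist":[0,0,0]},{"delta_pos":[0,0,3],"twist":[0,0,0]},{"delta_pos":[0,0,3],"twist":[0,0,0]},{"delta_pos":[0,0,3],"twist":[0,0,0]}]'
```

```text
t: 7.57
tool_pos: [0.4154, 0.2915, 0.0439]
ee_rot: [1.0, 0.001, -0.0, 0.0]
contact_force: [0.2, -0.2, -2.2]
finger_gap: 0.0227
t: 7.98
tool_pos: [0.416, 0.2917, 0.0422]
ee_rot: [1.0, 0.0, -0.0, 0.0]
contact_force: [-2.9, -1.3, 5.4]
finger_gap: 0.0224
```

```bash
python3 -m creep '[{"delta_pos":[0,0,0],"twist":[0,0,0]},{"delta_pos":[0,0,0],"twist":[0,0,0]},{"delta_pos":[0,0,0],"twist":[0,0,0]},{"delta_pos":[0,0,0],"twist":[0,0,0]},{"delta_pos":[0,0,0],"twist":[0,0,0]}]' -1
python3 -m creep '[{"delta_pos":[0,0,-5],"twist":[0,0,0]},{"delta_pos":[0,0,-30],"twist":[0,0,0]},{"delta_pos":[0,0,-65],"twist":[0,0,0]},{"delta_pos":[0,0,-100],"twist":[0,0,0]},{"delta_pos":[0,0,-130],"twist":[0,0,0]}]'
python3 -m creep '[{"delta_pos":[0,30,0],"twist":[0,0,0]},{"delta_pos":[0,70,0],"twist":[0,0,0]},{"delta_pos":[5,110,0],"twist":[0,0,0]},{"delta_pos":[5,150,0],"twist":[0,0,0]},{"delta_pos":[5,190,0],"twist":[0,0,0]}]'
python3 -m creep '[{"delta_pos":[0,40,0],"twist":[0,0,0]},{"delta_pos":[0,65,0],"twist":[0,0,0]},{"delta_pos":[0,85,0],"twist":[0,0,0]},{"delta_pos":[0,85,0],"twist":[0,0,0]},{"delta_pos":[0,85,0],"twist":[0,0,0]}]'
python3 - <<'E'
from h import *
c=wcam(); print(c["o"]["tool_pos"],c["o"]["ee_rot"]);f=c["frame"].copy()
for z,rd,x,y in((.0,.042,.4385,.0155),(.021,.02,.4385,.0155)):
    P=np.array([proj(c,[x+rd*np.cos(t),y+rd*np.sin(t),z]) for t in np.linspace(0,6.28,60)]).astype(int)
    cv2.polylines(f,[P],True,(0,255,0),1)
P=np.array([proj(c,[.4385,.0155,z]) for z in (0.006,.046)]).astype(int); cv2.line(f,P[0],P[1],(255,0,0),1)
t=r.read_camera("top")["frame"]; comps(r.read_camera("top"),.02,mina=500)
a=cv2.resize(f[100:400,150:490],None,fx=1.3,fy=1.3); b=cv2.resize(t[170:300,150:300],None,fx=2.3,fy=3)[:390]
show(np.hstack([a,b]),"w4")
E
```

```text
t: 8.4
tool_pos: [0.4159, 0.2916, 0.0412]
ee_rot: [1.0, 0.0, 0.0, -0.0]
contact_force: [0.5, -0.5, -0.3]
finger_gap: 0.0807
t: 8.82
tool_pos: [0.4161, 0.2918, 0.1737]
ee_rot: [1.0, 0.0, 0.001, -0.0]
contact_force: [-0.2, 0.8, -0.3]
finger_gap: 0.0849
t: 9.23
tool_pos: [0.421, 0.1001, 0.172]
ee_rot: [1.0, 0.001, 0.001, 0.0]
contact_force: [0.7, -0.1, 0.5]
finger_gap: 0.085
t: 9.65
tool_pos: [0.4212, 0.016, 0.1717]
ee_rot: [1.0, -0.001, 0.0, -0.0]
contact_force: [-0.2, -0.5, -0.1]
finger_gap: 0.0855
[0.42117628 0.01597872 0.17166286] [ 9.99999433e-01 -9.86619761e-04  3.22983811e-04 -2.35694828e-04]
[300 139  28  29 615] circle [ 0.672  -0.0025  0.088 ]
[ 576  139   64   77 2972] circle [ 0.5982 -0.9046  0.2727]
[235 145  35  35 968] circle [0.6459 0.1854 0.1078]
[ 356  148   42   42 1389] circle [ 0.6237 -0.1915  0.1281]
[ 244  215  105  185 9435] circle [0.2007 0.0587 0.5766]
[ 386  215   55   45 1697] circle [ 0.4166 -0.2958  0.1642]
[ 196  218   41   42 1369] circle [0.4145 0.2906 0.1259]
```

View pics/w4.png

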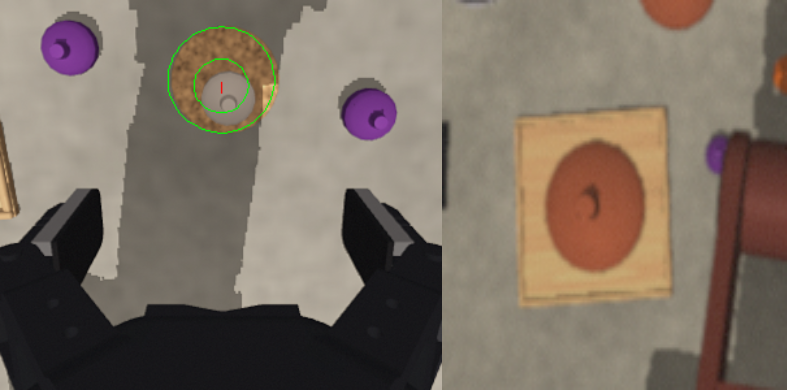

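The oversized lid lies centred in the tray, with the tray at about (597,205) in the right half. The white garlic is at crop (228,97), about 8 mm to −x and 4 mm to −y of the coaster's centre, so about (0.431, 0.011). The things either side of it at (70,47) and (370,113) are the purple look‑alikes.

```bash
python3 -m creep '[{"delta_pos":[10,5,30],"twist":[0,0,0]},{"delta_pos":[10,5,60],"twist":[0,0,0]},{"delta_pos":[10,5,90],"twist":[0,0,0]},{"delta_pos":[10,5,120],"twist":[0,0,0]},{"delta_pos":[10,5,140],"twist":[0,0,0]}]' -1
python3 -m creep '[{"delta_pos":[0,0,10],"twist":[0,0,0]},{"delta_pos":[0,0,20],"twist":[0,0,0]},{"delta_pos":[0,0,24],"twist":[0,0,0]},{"delta_pos":[0,0,24],"twist":[0,0,0]},{"delta_pos":[0,0,24],"twist":[0,0,0]}]'
```

```text
t: 10.22
tool_pos: [0.4293, 0.0131, 0.0287]
ee_rot: [1.0, 0.002, -0.002, -0.0]
contact_force: [-1.1, 0.3, 0.3]
finger_gap: 0.0852
t: 10.63
tool_pos: [0.4322, 0.0117, 0.0082]
ee_rot: [1.0, 0.001, 0.001, 0.0]
contact_force: [0.8, 0.1, -0.1]
finger_gap: 0.0853
```

```bash
python3 -m creep '[{"delta_pos":[0,0,1],"twist":[0,0,0]},{"delta_pos":[0,0,1],"twist":[0,0,0]},{"delta_pos":[0,0,1],"twist":[0,0,0]},{"delta_pos":[0,0,1],"twist":[0,0,0]},{"delta_pos":[0,0,1],"twist":[0,0,0]}]' 1 25
python3 -m creep '[{"delta_pos":[0,0,0],"twist":[0,0,0]},{"delta_pos":[0,0,0],"twist":[0,0,0]},{"delta_pos":[0,0,0],"twist":[0,0,0]}]'
```

```text
t: 11.05
tool_pos: [0.4316, 0.0115, 0.0071]
ee_rot: [1.0, 0.0, 0.0, 0.0]
contact_force: [-1.8, -0.4, 4.8]
finger_gap: 0.0383
t: 11.3
tool_pos: [0.4317, 0.0115, 0.0071]
ee_rot: [1.0, 0.0, 0.0, 0.0]
contact_force: [-1.8, 0.9, 5.8]
finger_gap: 0.0384
```

```bash
python3 -m creep '[{"delta_pos":[0,0,-10],"twist":[0,0,0]},{"delta_pos":[0,0,-40],"twist":[0,0,0]},{"delta_pos":[0,0,-80],"twist":[0,0,0]},{"delta_pos":[0,0,-120],"twist":[0,0,0]},{"delta_pos":[0,0,-150],"twist":[0,0,0]}]'
python3 -m creep '[{"delta_pos":[0,25,0],"twist":[0,0,0]},{"delta_pos":[0,60,0],"twist":[0,0,0]},{"delta_pos":[-5,100,0],"twist":[0,0,0]},{"delta_pos":[-10,140,0],"twist":[0,0,0]},{"delta_pos":[-15,180,0],"twist":[0,0,0]}]'
python3 -m creep '[{"delta_pos":[0,40,0],"twist":[0,0,0]},{"delta_pos":[0,80,0],"twist":[0,0,0]},{"delta_pos":[0,115,0],"twist":[0,0,0]},{"delta_pos":[0,126,0],"twist":[0,0,0]},{"delta_pos":[0,126,0],"twist":[0,0,0]}]'
python3 -m creep '[{"delta_pos":[0,0,0],"twist":[0,0,0]},{"delta_pos":[0,0,0],"twist":[0,0,0]},{"delta_pos":[0,0,0],"twist":[0,0,0]}]'
cat >> h.py <<'E'
def circ(c,f,x,y,z,rd,col=(0,255,0)):
    P=np.array([proj(c,[x+rd*np.cos(t),y+rd*np.sin(t),z]) for t in np.linspace(0,6.28,90)])
    cv2.polylines(f,[(P*16).astype(int)],True,col,1,cv2.LINE_AA,4)
E
python3 - <<'E'
from h import *
c=wcam(); print(c["o"]["tool_pos"],c["o"]["ee_rot"])
f=cv2.resize(c["frame"][0:330,150:490],None,fx=2,fy=2,interpolation=2)
c["K"]=np.array(c["K"])*2; c["K"][0,2]-=300
circ(c,f,.417,-.294,.060,.065); circ(c,f,.417,-.294,.060,.059); circ(c,f,.417,-.294,.052,.049,(0,0,255))
show(f[:600],"w5")
E
```

```text
t: 11.72
tool_pos: [0.4318, 0.0115, 0.1597]
ee_rot: [1.0, 0.0, 0.002, 0.0]
contact_force: [1.1, -0.1, -0.7]
finger_gap: 0.0389
t: 12.13
tool_pos: [0.4157, -0.1698, 0.157]
ee_rot: [1.0, 0.001, 0.001, 0.0]
contact_force: [1.2, 0.4, -0.8]
finger_gap: 0.0386
t: 12.55
tool_pos: [0.4162, -0.2973, 0.1569]
ee_rot: [1.0, -0.002, 0.0, 0.001]
contact_force: [-0.4, 0.7, -0.6]
finger_gap: 0.0385
t: 12.8
tool_pos: [0.4162, -0.2925, 0.156]
ee_rot: [1.0, 0.001, -0.0, -0.001]
contact_force: [-0.7, 0.0, -0.7]
finger_gap: 0.0388
[ 0.41616388 -0.29253827  0.15598331] [ 9.99998948e-01  1.27996111e-03 -3.44145883e-04 -5.89618101e-04]
```

View pics/w5.png

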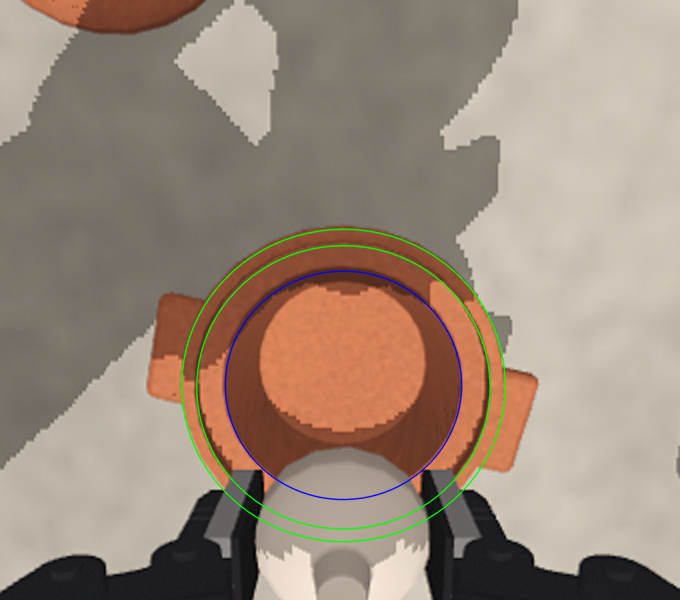

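The garlic is held upright, and the dish rim at about (343,385) matches the drawn circles at (0.417, −0.294) to about 1 mm. Next I lower the garlic and release it.

```bash
python3 -m creep '[{"delta_pos":[0,2,25],"twist":[0,0,0]},{"delta_pos":[0,2,50],"twist":[0,0,0]},{"delta_pos":[0,2,80],"twist":[0,0,0]},{"delta_pos":[0,2,100],"twist":[0,0,0]},{"delta_pos":[0,2,110],"twist":[0,0,0]}]'
python3 -m creep '[{"delta_pos":[0,0,8],"twist":[0,0,0]},{"delta_pos":[0,0,16],"twist":[0,0,0]},{"delta_pos":[0,0,24],"twist":[0,0,0]},{"delta_pos":[0,0,24],"twist":[0,0,0]},{"delta_pos":[0,0,24],"twist":[0,0,0]}]'
python3 -m creep '[{"delta_pos":[0,0,0],"twist":[0,0,0]},{"delta_pos":[0,0,0],"twist":[0,0,0]},{"delta_pos":[0,0,0],"twist":[0,0,0]},{"delta_pos":[0,0,0],"twist":[0,0,0]}]' -0.12
python3 -m creep '[{"delta_pos":[0,0,-10],"twist":[0,0,0]},{"delta_pos":[0,0,-40],"twist":[0,0,0]},{"delta_pos":[0,0,-80],"twist":[0,0,0]},{"delta_pos":[0,0,-120],"twist":[0,0,0]},{"delta_pos":[0,0,-150],"twist":[0,0,0]}]'
python3 -m creep '[{"delta_pos":[0,0,0],"twist":[0,0,0]},{"delta_pos":[0,0,0],"twist":[0,0,0]},{"delta_pos":[0,0,0],"twist":[0,0,0]},{"delta_pos":[0,0,0],"twist":[0,0,0]}]' -1
python3 - <<'E'
from h import *
c=wcam(); print(c["o"]["tool_pos"],c["o"]["ee_rot"])
f=cv2.resize(c["frame"][50:300,150:490],None,fx=2,fy=2,interpolation=2)
c["K"]=np.array(c["K"])*2; c["K"][0,2]-=300; c["K"][1,2]-=100
circ(c,f,.417,-.294,.060,.065); circ(c,f,.417,-.294,.060,.059); circ(c,f,.417,-.294,.052,.049,(0,0,255))
show(f,"w6")
E
```

```text
t: 13.27
tool_pos: [0.4146, -0.2933, 0.0433]
ee_rot: [1.0, 0.001, -0.002, -0.002]
contact_force: [-1.3, 1.1, 0.0]
finger_gap: 0.0384
t: 13.68
tool_pos: [0.4167, -0.2966, 0.0226]
ee_rot: [1.0, 0.0, 0.0, 0.0]
contact_force: [0.2, 0.3, -0.8]
finger_gap: 0.0389
t: 14.02
tool_pos: [0.4167, -0.2969, 0.023]
ee_rot: [1.0, 0.0, 0.0, 0.0]
contact_force: [-0.1, 1.0, -0.6]
finger_gap: 0.0479
t: 14.43
tool_pos: [0.4172, -0.2972, 0.1766]
ee_rot: [1.0, 0.0, 0.002, 0.001]
contact_force: [0.7, -1.0, -0.2]
finger_gap: 0.0482
t: 14.77
tool_pos: [0.4152, -0.2954, 0.1707]
ee_rot: [1.0, 0.0, -0.001, -0.001]
contact_force: [-0.4, -0.2, -0.2]
finger_gap: 0.0853
[ 0.41523026 -0.29536749  0.17069643] [ 9.99998459e-01  4.07103158e-04 -1.23972528e-03 -1.17444663e-03]
```

View pics/w6.png

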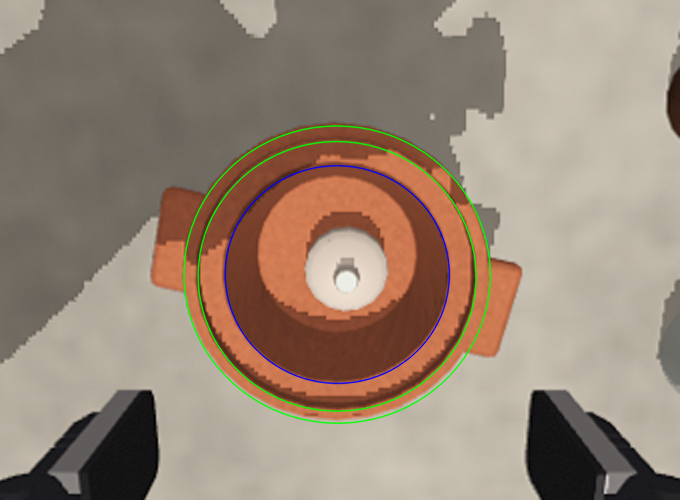

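Garlic stands upright in the dish (345,270) with the dish undisturbed. I'll fit the dish centre, then go to the medium lid at px (252,162) in the top view, the leftmost of the far row: 107 mm measured against 84 and 127 for the others.

```bash
cat >> h.py <<'E'
from scipy.optimize import least_squares
def fit(c,z,rad,g,lo=90,it=4,tol=.006):
    m=terra(c["frame"],lo); m=cv2.morphologyEx(m,cv2.MORPH_CLOSE,np.ones((5,5)))
    P=np.vstack([k[:,0] for k in cv2.findContours(m,0,1)[0]]); P=P[(P[:,0]>2)&(P[:,0]<637)&(P[:,1]>2)&(P[:,1]<397)]
    W=np.array([at(c,u,v,z)[:2] for u,v in P]); g=np.array([*g,rad])
    for _ in range(it):
        d=np.hypot(*(W-g[:2]).T)-g[2]; k=abs(d)<tol; 
        g=least_squares(lambda s:np.hypot(*(W[k]-s[:2]).T)-s[2],g,loss="soft_l1",f_scale=.001).x; tol=max(.002,tol*.6)
    d=np.hypot(*(W-g[:2]).T)-g[2]; k=abs(d)<.002; a=np.arctan2(*(W[k]-g[:2]).T[::-1])
    print("fit",np.round(g,4),k.sum(),"sectors",np.histogram(a,8,(-np.pi,np.pi))[0]); return g
E
python3 -m creep '[{"delta_pos":[0,0,0],"twist":[0,0,0]},{"delta_pos":[0,0,0],"twist":[0,0,0]}]'
python3 - <<'E'
from h import *
c=wcam(); print(c["o"]["tool_pos"],c["o"]["ee_rot"]); fit(c,.060,.065,(.417,-.294)); 
E
python3 -m creep '[{"delta_pos":[20,-30,-10],"twist":[0,0,0]},{"delta_pos":[45,-60,-20],"twist":[0,0,0]},{"delta_pos":[70,-90,-20],"twist":[0,0,0]},{"delta_pos":[90,-120,-20],"twist":[0,0,0]},{"delta_pos":[110,-150,-20],"twist":[0,0,0]}]'
python3 -m creep '[{"delta_pos":[15,-38,0],"twist":[0,0,0]},{"delta_pos":[30,-76,0],"twist":[0,0,0]},{"delta_pos":[45,-114,0],"twist":[0,0,0]},{"delta_pos":[60,-152,0],"twist":[0,0,0]},{"delta_pos":[75,-190,0],"twist":[0,0,0]}]'
python3 -m creep '[{"delta_pos":[10,-38,0],"twist":[0,0,0]},{"delta_pos":[20,-76,0],"twist":[0,0,0]},{"delta_pos":[30,-114,0],"twist":[0,0,0]},{"delta_pos":[45,-143,0],"twist":[0,0,0]},{"delta_pos":[45,-143,0],"twist":[0,0,0]}]'
python3 -m creep '[{"delta_pos":[0,0,20],"twist":[0,0,0]},{"delta_pos":[0,0,20],"twist":[0,0,0]},{"delta_pos":[0,0,20],"twist":[0,0,0]},{"delta_pos":[0,0,20],"twist":[0,0,0]},{"delta_pos":[0,0,20],"twist":[0,0,0]}]'
python3 - <<'E'
from h import *
c=wcam(); print(c["o"]["tool_pos"],c["o"]["ee_rot"],c["o"]["joints"]); 
for z in (0,.004,.008): g=fit(c,z,.056,(.648,.188))
f=cv2.resize(c["frame"][0:280,150:490],None,fx=2,fy=2,interpolation=2)
c["K"]=np.array(c["K"])*2; c["K"][0,2]-=300
g=fit(c,.004,.056,(.648,.188)) if 0 else g
circ(c,f,g[0],g[1],.004,.056); circ(c,f,g[0],g[1],.056,.012,(0,0,255))
show(f,"w7")
E
```

```text
t: 14.98
tool_pos: [0.4156, -0.2957, 0.1708]
ee_rot: [1.0, 0.0, -0.001, -0.001]
contact_force: [0.7, 0.3, -0.8]
finger_gap: 0.0856
[ 0.41559178 -0.29569477  0.17075633] [ 9.99998761e-01  4.04997017e-04 -1.09193035e-03 -1.05936467e-03]
fit [ 0.4188 -0.2934  0.0642] 343 sectors [51 18 44 57 56 14 49 54]
t: 15.45
tool_pos: [0.5272, -0.1449, 0.1923]
ee_rot: [1.0, 0.0, 0.0, 0.0]
contact_force: [0.6, -0.4, 0.2]
finger_gap: 0.0856
t: 15.87
tool_pos: [0.6013, 0.0458, 0.1917]
ee_rot: [1.0, 0.0, -0.0, 0.0]
contact_force: [1.1, -0.0, -0.0]
finger_gap: 0.0856
t: 16.28
tool_pos: [0.6471, 0.1928, 0.1915]
ee_rot: [1.0, 0.003, 0.001, -0.001]
contact_force: [-1.4, -1.0, -0.2]
finger_gap: 0.0857
t: 16.7
tool_pos: [0.6463, 0.186, 0.1731]
ee_rot: [1.0, -0.0, 0.0, -0.0]
contact_force: [1.0, 0.0, 0.4]
finger_gap: 0.0855
[0.64628576 0.18603354 0.17307064] [ 9.99999905e-01 -9.70449358e-05  4.21737036e-04 -4.36670715e-05] [ 1.76027709e-01  3.64795483e-01  1.54115984e+00 -6.54677071e-05
  1.23479160e+00  1.74703969e+00]
fit [0.6496 0.1862 0.0563] 304 sectors [37 36 39 40 40 39 36 37]
fit [0.6504 0.1862 0.0556] 304 sectors [37 36 39 40 40 39 36 37]
fit [0.6512 0.1862 0.0548] 304 sectors [37 36 39 40 40 39 36 37]
```

View pics/w7.png

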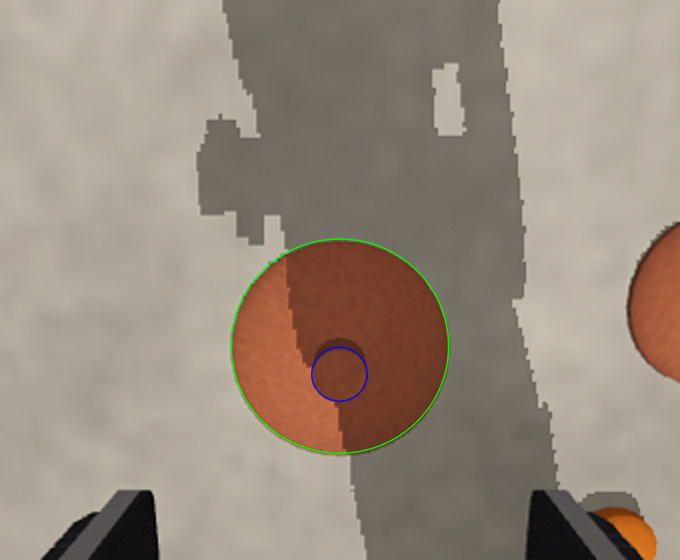

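The fit radius is 56 mm at (0.650, 0.186), so this is the 112 mm lid. The green circle at (340,345) and the knob circle both match the picture.

```bash
python3 -m creep '[{"delta_pos":[3,0,25],"twist":[0,0,0]},{"delta_pos":[4,0,50],"twist":[0,0,0]},{"delta_pos":[4,0,80],"twist":[0,0,0]},{"delta_pos":[4,0,105],"twist":[0,0,0]},{"delta_pos":[4,0,115],"twist":[0,0,0]}]'
python3 -m creep '[{"delta_pos":[0,0,8],"twist":[0,0,0]},{"delta_pos":[0,0,16],"twist":[0,0,0]},{"delta_pos":[0,0,21],"twist":[0,0,0]},{"delta_pos":[0,0,21],"twist":[0,0,0]},{"delta_pos":[0,0,21],"twist":[0,0,0]}]'
```

```text
t: 17.17
tool_pos: [0.6473, 0.1857, 0.0536]
ee_rot: [1.0, 0.0, -0.003, 0.001]
contact_force: [-0.5, -0.3, -0.7]
finger_gap: 0.0852
t: 17.58
tool_pos: [0.6508, 0.187, 0.0374]
ee_rot: [1.0, 0.0, 0.001, -0.0]
contact_force: [0.2, -0.1, 0.5]
finger_gap: 0.0855
```

```bash
python3 -m creep '[{"delta_pos":[0,1,2],"twist":[0,0,0]},{"delta_pos":[0,1,2],"twist":[0,0,0]},{"delta_pos":[0,1,2],"twist":[0,0,0]},{"delta_pos":[0,1,2],"twist":[0,0,0]},{"delta_pos":[0,1,2],"twist":[0,0,0]}]'
python3 -m creep '[{"delta_pos":[0,0,0],"twist":[0,0,0]},{"delta_pos":[0,0,0],"twist":[0,0,0]},{"delta_pos":[0,0,0],"twist":[0,0,0]},{"delta_pos":[0,0,0],"twist":[0,0,0]},{"delta_pos":[0,0,0],"twist":[0,0,0]}]' 1 50
python3 -m creep '[{"delta_pos":[0,0,0],"twist":[0,0,0]},{"delta_pos":[0,0,0],"twist":[0,0,0]},{"delta_pos":[0,0,0],"twist":[0,0,0]},{"delta_pos":[0,0,0],"twist":[0,0,0]},{"delta_pos":[0,0,0],"twist":[0,0,0]}]'
python3 -m creep '[{"delta_pos":[0,0,-6],"twist":[0,0,0]},{"delta_pos":[0,0,-20],"twist":[0,0,0]},{"delta_pos":[0,0,-50],"twist":[0,0,0]},{"delta_pos":[0,0,-85],"twist":[0,0,0]},{"delta_pos":[0,0,-120],"twist":[0,0,0]}]'
```

```text
t: 18.0
tool_pos: [0.6501, 0.1858, 0.0346]
ee_rot: [1.0, 0.0, 0.0, -0.0]
contact_force: [-0.9, 0.6, -0.9]
finger_gap: 0.0853
t: 18.42
tool_pos: [0.6499, 0.1859, 0.0343]
ee_rot: [1.0, 0.0, -0.0, -0.0]
contact_force: [-0.4, 6.7, 2.8]
finger_gap: 0.0254
t: 18.83
tool_pos: [0.6503, 0.1859, 0.0346]
ee_rot: [1.0, 0.0, 0.0, -0.0]
contact_force: [-0.1, 0.5, 1.6]
finger_gap: 0.0226
t: 19.25
tool_pos: [0.6485, 0.1855, 0.1548]
ee_rot: [1.0, 0.0, -0.002, 0.0]
contact_force: [1.0, -0.5, -2.5]
finger_gap: 0.0226
```

```bash
python3 -m creep '[{"delta_pos":[-8,15,0],"twist":[0,0,0]},{"delta_pos":[-20,42,0],"twist":[0,0,0]},{"delta_pos":[-35,74,0],"twist":[0,0,0]},{"delta_pos":[-51,106,0],"twist":[0,0,0]},{"delta_pos":[-67,138,0],"twist":[0,0,0]}]'
python3 -m creep '[{"delta_pos":[-16,32,0],"twist":[0,0,0]},{"delta_pos":[-32,64,0],"twist":[0,0,0]},{"delta_pos":[-48,96,0],"twist":[0,0,0]},{"delta_pos":[-64,128,0],"twist":[0,0,0]},{"delta_pos":[-80,160,0],"twist":[0,0,0]}]'
python3 -m creep '[{"delta_pos":[-16,32,0],"twist":[0,0,0]},{"delta_pos":[-32,64,0],"twist":[0,0,0]},{"delta_pos":[-48,96,0],"twist":[0,0,0]},{"delta_pos":[-62,125,0],"twist":[0,0,0]},{"delta_pos":[-75,150,0],"twist":[0,0,0]}]'
python3 -m creep '[{"delta_pos":[-4,15,0],"twist":[0,0,0]},{"delta_pos":[-8,29,0],"twist":[0,0,0]},{"delta_pos":[-8,29,0],"twist":[0,0,0]},{"delta_pos":[-8,29,0],"twist":[0,0,0]},{"delta_pos":[-8,29,0],"twist":[0,0,0]}]'
python3 - <<'E'
from h import *
c=wcam(); o=c["o"]; print(o["tool_pos"],o["ee_rot"]); fit(c,o["tool_pos"][2]-.0346+.002,.056,(o["tool_pos"][:2]),tol=.008)
E
```

```text
t: 19.67
tool_pos: [0.5819, 0.0468, 0.155]
ee_rot: [1.0, 0.001, 0.0, 0.0]
contact_force: [0.8, -0.3, -2.6]
finger_gap: 0.0229
t: 20.08
tool_pos: [0.5019, -0.1135, 0.1551]
ee_rot: [1.0, 0.001, 0.0, 0.0]
contact_force: [0.9, -0.4, -1.9]
finger_gap: 0.0227
t: 20.5
tool_pos: [0.427, -0.2642, 0.1552]
ee_rot: [1.0, 0.0, 0.0, 0.0]
contact_force: [0.4, -0.1, -1.8]
finger_gap: 0.0226
t: 20.92
tool_pos: [0.4203, -0.2907, 0.1545]
ee_rot: [1.0, 0.0, -0.0, -0.0]
contact_force: [-0.1, 0.5, -2.3]
finger_gap: 0.0223
[ 0.42026735 -0.2906561   0.15448429] [ 9.99999832e-01  4.23945264e-04 -2.28160605e-05 -3.93505696e-04]
fit [ 0.4245 -0.2915  0.0588] 315 sectors [ 6 59 26 72 52 40 55  5]
```

```bash
python3 -m creep '[{"delta_pos":[-2,3,15],"twist":[0,0,0]},{"delta_pos":[-2,3,30],"twist":[0,0,0]},{"delta_pos":[-2,3,45],"twist":[0,0,0]},{"delta_pos":[-2,3,52],"twist":[0,0,0]},{"delta_pos":[-2,3,52],"twist":[0,0,0]}]'
python3 -m creep '[{"delta_pos":[0,0,0],"twist":[0,0,0]},{"delta_pos":[0,0,0],"twist":[0,0,0]},{"delta_pos":[0,0,0],"twist":[0,0,0]}]'
python3 - <<'E'
from h import *
c=wcam(); print(c["o"]["tool_pos"],c["o"]["ee_rot"]); p=c["o"]["tool_pos"]
f=cv2.resize(c["frame"][90:330,150:490],None,fx=2.3,fy=2.3,interpolation=2)
c["K"]=np.array(c["K"])*2.3; c["K"][0,2]-=345; c["K"][1,2]-=207
circ(c,f,.4185,-.2934,.060,.065); circ(c,f,p[0],p[1],p[2]-.033,.056,(0,0,255))
show(f,"w8")
E
```

```text
t: 21.38
tool_pos: [0.4172, -0.2922, 0.1002]
ee_rot: [1.0, 0.001, -0.002, -0.002]
contact_force: [-0.8, 0.2, -2.5]
finger_gap: 0.0225
t: 21.63
tool_pos: [0.4193, -0.2949, 0.1035]
ee_rot: [1.0, 0.001, 0.001, 0.001]
contact_force: [0.5, -1.0, -1.9]
finger_gap: 0.0226
[ 0.41926446 -0.29492418  0.10354879] [9.99999113e-01 6.31021501e-04 8.65047110e-04 7.92437404e-04]
```

View pics/w8.png

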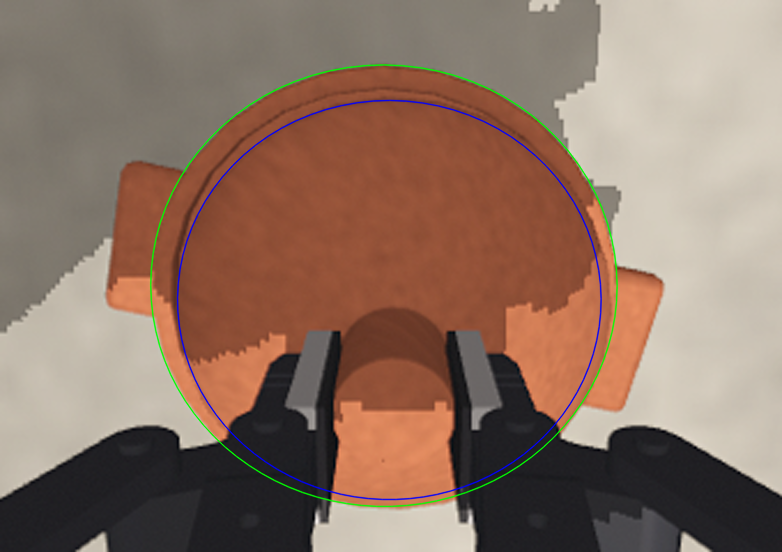

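```bash
python3 -m creep '[{"delta_pos":[-1,-1.5,2],"twist":[0,0,0]},{"delta_pos":[-1,-1.5,2],"twist":[0,0,0]},{"delta_pos":[-1,-1.5,2],"twist":[0,0,0]},{"delta_pos":[-1,-1.5,2],"twist":[0,0,0]},{"delta_pos":[-1,-1.5,2],"twist":[0,0,0]}]'
python3 -m creep '[{"delta_pos":[0,0,0],"twist":[0,0,0]},{"delta_pos":[0,0,0],"twist":[0,0,0]},{"delta_pos":[0,0,0],"twist":[0,0,0]},{"delta_pos":[0,0,0],"twist":[0,0,0]}]'
```

```text
t: 22.1
tool_pos: [0.4174, -0.2929, 0.1004]
ee_rot: [1.0, 0.0, 0.0, 0.0]
contact_force: [-0.4, -0.1, -2.4]
finger_gap: 0.0224
t: 22.43
tool_pos: [0.4174, -0.2929, 0.1003]
ee_rot: [1.0, 0.0, 0.0, -0.0]
contact_force: [0.9, 0.4, -1.9]
finger_gap: 0.0227
```

```bash
python3 -m creep '[{"delta_pos":[1,0.5,2],"twist":[0,0,0]},{"delta_pos":[1,0.5,4],"twist":[0,0,0]},{"delta_pos":[1,0.5,6],"twist":[0,0,0]},{"delta_pos":[1,0.5,8],"twist":[0,0,0]},{"delta_pos":[1,0.5,8],"twist":[0,0,0]}]'
python3 -m creep '[{"delta_pos":[0,0,1],"twist":[0,0,0]},{"delta_pos":[0,0,2],"twist":[0,0,0]},{"delta_pos":[0,0,3],"twist":[0,0,0]},{"delta_pos":[0,0,3],"twist":[0,0,0]},{"delta_pos":[0,0,3],"twist":[0,0,0]}]'
```

```text
t: 22.85
tool_pos: [0.4179, -0.293, 0.0916]
ee_rot: [1.0, 0.0, -0.001, -0.0]
contact_force: [-0.6, -0.2, -1.9]
finger_gap: 0.0228
t: 23.27
tool_pos: [0.4183, -0.2934, 0.0893]
ee_rot: [1.0, 0.0, -0.0, -0.0]
contact_force: [-0.6, -0.5, -3.7]
finger_gap: 0.0223
```

```bash
python3 -m creep '[{"delta_pos":[0,0,1],"twist":[0,0,0]},{"delta_pos":[0,0,2],"twist":[0,0,0]},{"delta_pos":[0,0,3],"twist":[0,0,0]},{"delta_pos":[0,0,3],"twist":[0,0,0]},{"delta_pos":[0,0,3],"twist":[0,0,0]}]'
```

```text
t: 23.68
tool_pos: [0.4184, -0.2935, 0.0865]
ee_rot: [1.0, 0.0, 0.0, 0.0]
contact_force: [-1.2, 0.5, -0.0]
finger_gap: 0.0227
```

Contact is just being made at the expected seat height (TCP 0.0865). One millimetre more, then release and back off.

```bash
python3 -m creep '[{"delta_pos":[0,0,0.7],"twist":[0,0,0]},{"delta_pos":[0,0,0.7],"twist":[0,0,0]},{"delta_pos":[0,0,0.7],"twist":[0,0,0]}]'
python3 -m creep '[{"delta_pos":[0,0,0],"twist":[0,0,0]},{"delta_pos":[0,0,0],"twist":[0,0,0]},{"delta_pos":[0,0,0],"twist":[0,0,0]},{"delta_pos":[0,0,0],"twist":[0,0,0]},{"delta_pos":[0,0,0],"twist":[0,0,0]}]' -1
python3 -m creep '[{"delta_pos":[0,0,-5],"twist":[0,0,0]},{"delta_pos":[0,0,-25],"twist":[0,0,0]},{"delta_pos":[0,0,-50],"twist":[0,0,0]},{"delta_pos":[0,0,-80],"twist":[0,0,0]},{"delta_pos":[0,0,-110],"twist":[0,0,0]}]'
python3 -m creep '[{"delta_pos":[-10,-30,0],"twist":[0,0,0]},{"delta_pos":[-20,-60,0],"twist":[0,0,0]},{"delta_pos":[-20,-60,0],"twist":[0,0,0]},{"delta_pos":[-20,-60,0],"twist":[0,0,0]},{"delta_pos":[-20,-60,0],"twist":[0,0,0]}]'
python3 - <<'E'
from h import *
c=wcam(); print(c["o"]["tool_pos"]); p=c["o"]["tool_pos"]
f=cv2.resize(c["frame"][0:260,260:600],None,fx=2.2,fy=2.2,interpolation=2)
c["K"]=np.array(c["K"])*2.2; c["K"][0,2]-=572
circ(c,f,.4184,-.2935,.060,.065); circ(c,f,.4184,-.2935,.054,.056,(0,0,255)); circ(c,f,.4184,-.2935,.108,.012,(255,255,0))
show(f,"w9")
c=r.read_camera("top"); comps(c,.01,mina=500)
E
```

```text
t: 23.93
tool_pos: [0.4184, -0.2935, 0.0865]
ee_rot: [1.0, 0.0, -0.0, -0.0]
contact_force: [-2.3, 2.3, 4.9]
finger_gap: 0.0223
t: 24.35
tool_pos: [0.4184, -0.2934, 0.0855]
ee_rot: [1.0, 0.0, 0.0, 0.0]
contact_force: [0.2, 0.4, 0.6]
finger_gap: 0.0811
t: 24.77
tool_pos: [0.4178, -0.293, 0.1964]
ee_rot: [1.0, 0.0, -0.001, -0.0]
contact_force: [-0.2, -0.6, -0.4]
finger_gap: 0.0851
t: 25.18
tool_pos: [0.3986, -0.2338, 0.196]
ee_rot: [1.0, 0.001, 0.0, 0.001]
contact_force: [-0.3, 0.6, -0.5]
finger_gap: 0.0856
[ 0.39862842 -0.23379475  0.19600148]
[300 139  28  28 614] circle [ 0.6743 -0.002   0.0869]
[ 576  138   64   78 3033] circle [ 0.602  -0.911   0.2767]
[ 356  148   42   42 1369] circle [ 0.6253 -0.1926  0.1294]
[  234   216   241   184 12195] circle [ 0.1869 -0.123   0.7995]
[ 196  218   42   42 1367] circle [0.4146 0.2927 0.1265]
```

View pics/w9.png

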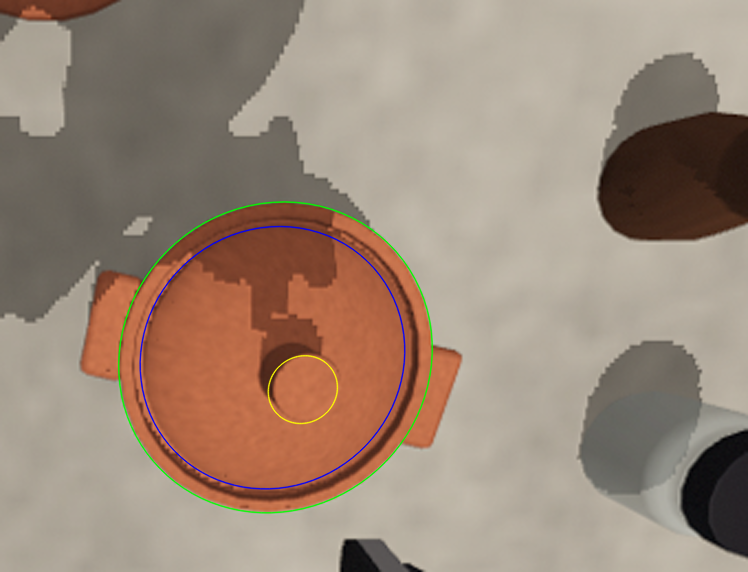

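The fitting lid sits level inside the lip with an even dark gap all round, and the knob at (303,389) matches the predicted seat position. The unused lids are at the same pixels as at the start, so I'm handing in.

```bash
python3 - <<'E'
from h import *
print(r.sign_off(), r.get_obs()["t"])
E
```

```text
the job is handed in; nothing more can be done
the job is handed in; nothing more can be done
```

The job is done and handed in at about 25 s of the 61 s allowed; no verdict is reported, so the result rests on my own checks.

I moved the oversized lid into the tray and put the white garlic bulb into the dish. Then I set the 112 mm lid, the leftmost of the far row, onto the ledge. All three were released.

**Last checks**
- **Oversized lid:** it lies about 2–3 mm from the tray's measured centre. It touched down with its underside about 7 mm above the counter.
- **Garlic:** it stood upright in the dish. I did not look again after the fitting lid covered it.
- **Fitting lid:** its fit radius was 56 mm, which confirmed it as the 112 mm lid. It touched down at the expected ledge height, and the last picture shows it inside the lip with its knob where predicted. I judged "level" by eye.
- **Unused lids:** both are at the same pixels as at the start, within 1.

**Disagreements**
- The first top-view estimate of the dish centre was 8–12 mm off in y from the wrist-camera fits, so I used the wrist fits.
- A circle fit on the fitting lid while it hung over the same-coloured dish gave a wrong radius (58.8 mm). I discarded it and used the tool pose instead.

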